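# Zero the coil tester and hold a lock bolt in its window

## Robot

A 6-joint arm with a two-finger parallel gripper is mounted at the origin on a cart in front of the work surface, level with it; the furniture and walls round the work are solid. World frame = base frame: x ahead of the robot, y to its left, z up, the work surface at z = 0. Lengths are in m, angles in rad, forces in N, time in s.
With the tool pointing down it reaches from about 0.325 to 0.9 m from the base axis. Payload 6.1 kg.
Tool frame: the origin (TCP) lies where the fingers leave the gripper's body, on its centre line; the fingertips stand 70 mm ahead of it and the grasp point (between the pads) lies 51 mm ahead of it; x points along the fingers, z is the direction in which the jaws open and shut, and the axes are right-handed (so a half turn about x gives the same grasp; the last joint's range is limited). The gripper opens to 87 mm and grips with 3 to 60 N. Pads are 19 mm wide; open, the fingers measure 117 mm over their backs; the gripper's body (75 mm by 190 mm) begins 51 mm behind the grasp point.
Start: joints at [1.145, 0.22, 1.526, -0, 1.395, -0.126], TCP at [0.185, 0.597, 0.292] pointing down, gripper open.
Joint ranges: [-2.98, 2.98], [-0.91, 2.08], [0.09, 2.57], [-1.24, 4.39], [0.2, 2.65], [-2.68, 2.68]. Speed limits (rad/s): [2.57, 2.57, 3.01, 3.14, 3.14, 3.14].

## Interface

Orientations are given as a unit quaternion [w, x, y, z].
In Python, from station import env gives the robot as it stands.
- The arm moves only by the tool drive_tool, never from a script. Its argument "increments" is a list of rows, each an object with "dr": the turn, a rotation vector about the tool's x, y, z in degrees, a list of three; "slide": the shift along the tool's x, y, z in mm, a list of three; "hand": the opening, from 0 (shut) to 1 (fully open). In form: [{"dr": [rx, ry, rz], "slide": [dx, dy, dz], "hand": hand}, ...]. A call has 1 to 5 rows; each row is the pose to reach, as a shift and turn from the pose measured when the call began, along the tool's axes at that moment; what a row does not reach only later rows make up. A row lasts 1/8 s, in which the tool goes at most 62.5 mm and 10.7 degrees, less where a joint would pass 70% of its speed; a pose out of reach is approached as far as the arm can. A call with a gripper value outside its range is refused whole. The fingers move at their own pace and stop on an object; the grip force is fixed at half the most. Time passes only in rows, so rows that repeat a pose let the fingers close. It gives the time, the measured TCP pose, the force and the opening at its end, in the units of the state.
- env.state(): the state, without advancing time (a new reading comes with each control period).
- env.get_image(name): name is "scene" or "top"; returns a dict with "frame" (480x640x3 uint8, red, green, blue), "intrinsics" (3x3 intrinsics, pixels), "view" (4x4, takes a point from world to camera coordinates). Camera axes: x right, y down, z forward; pixel columns grow to the right and rows downward; lengths in m; the calibration is good to about 2 mm. A picture is of the moment at which its call begins. There is no depth.
- env.close_job(): hands the job in, once; it reports no verdict.
The state is a dict: "t": time; "joints": joint angles; "joint_vel": joint speeds; "tau": joint torques, N m; "ee_pos": TCP position; "tool_rot": TCP orientation; "wrist_force": force on the tool from outside, world axes, zero at the start; "ft_torque": the same for the moment, N m; "finger_gap": opening from 0.0 (shut) to 1.0 (fully open).
Only numpy, scipy, OpenCV 4.12 (cv2) and the standard library are available. Lean on these libraries where they do the work, as an engineer would, in place of code of your own. Each camera call takes 0.05 s, during which the arm holds its last target. There are 200 camera calls.

## Task

Clear the coil tester's peak reading by turning its reset knob back to the zero stop. Then take the steel lock bolt (not the brass one) from the wooden rest and lower it, head down and without forcing it, through the tester's guard window until its shoulder is about level with the top of the yellow collar. Finish while still holding it there upright, clear of the bottom, and leave the brass bolt, padlock, loupe and lock cylinder alone.

Things in the scene. Friction and masses are not known exactly. Their poses are not given: they have to be found in the camera images.
- tester: Coil tester: a blue case 120 (x) x 250 (y) x 90 mm high with a grey top plate, fixed to the worktop. Origin: centre of its underside, on the worktop; x is its short side, y its long side, z up. The yellow-collared guard window is in the top 68 mm from the centre towards +y, the reset knob on a white dial 68 mm from the centre towards -y. Yaw at most 0.3 rad from the robot's axes.
- window (a point): Centre of the guard window, at the level of the top of its yellow collar (94 mm above the worktop); axes parallel to the tester's. The slot goes straight down through the top plate: 16 mm (tester x) by 32 mm (tester y), for a bolt head of 14 x 30 mm. The collar stands 4 mm above the plate and is a 45 degree lead-in that opens to 24 x 40 mm at its top. The hollow coil space below is wider than the slot; its floor is 70 mm below this point.
- reset_knob (a joint): Reset knob of the peak dial, angle in rad: 0 = zero stop (a hard stop), larger = turned clockwise seen from above. To reset, turn it anticlockwise until it stops. Stays where it is left (friction 0.04 N m).
- reset_knob_grip (a point): Grip point on the knob's vertical axis, 37 mm above the tester's top plate (127 mm above the worktop). The black grip is a bar 42 mm long, 14 mm thick, its top 44 mm above the top plate, standing on a disc 44 mm across whose top is 14 mm above the plate (so 30 mm of the bar is free to grip). At zero the bar lies along the tester's x and its white line points to -x, at the red mark of the dial. This point turns with the knob, its x along the bar.
- bolt_rest: Wooden rest with two pockets, 80 (x) x 160 (y) x 30 mm, fixed. Origin: centre of its underside. The pockets lie 42 mm either side of the centre along y, each 20 mm (x) by 36 mm (y), 24 mm deep, floor 6 mm above the worktop.
- steel_bolt_mid (a point): Centre (half-way up) of the grey steel lock bolt, which stands head down in one pocket of the rest (either one); 0.2 to 0.4 kg, 100 mm high. x = its thickness, y = its width, z = up. Lower 45 mm: head, 14 (x) x 30 (y) mm. Upper 55 mm: tail, 10 (x) x 30 (y) mm, on which it is gripped across its 10 mm. This point is 50 mm above the foot, 50 mm below the top and 5 mm above the shoulder between head and tail. A half turn about z gives the same shape.
- brass_bolt_mid (a point): Centre of the yellow brass lock bolt of the same shape and size, standing in the other pocket. To be left alone.
- padlock_brass: Brass padlock lying flat, 76 x 48 x 15 mm; origin at its underside. To be left alone.
- loupe: Black loupe, 36 mm across and high; origin at its underside. To be left alone.
- cylinder_b: Brass lock cylinder lying on its side, 70 x 31 x 17 mm; origin at its underside. To be left alone.

How it is judged:
By the outcome, as a careful person would: the job done as asked, in the order asked, and still so for the second after the job is handed in, while the arm keeps its last pose, push and grip.
It also fails if it takes over 54 s, if anything falls off the work surface, if the arm or the gripper's body presses on something with over 40 N, if the wrist force passes 120 N, or if a joint passes its speed limit or range.

## Working session

There is one attempt and no reset: what is moved stays moved. The work goes in short steps, Python scripts to look and compute and a tool call to move; the robot and the scene stay as the last step left them, time stands still between calls to the robot, and variables do not carry over. Pictures are saved under pics/ and viewed, about 8 in all and at most 12, crops included, and the job is handed in when it is done.

Besides the shell and the picture viewer there is one more tool, called after "Request:" by a JSON object that holds its "name" and its "arguments", one argument or row to a line. drive_tool: Moves the arm, as the interface text tells. Its arguments: {"type":"object","properties":{"increments":{"type":"array","items":{"type":"object","properties":{"dr":{"type":"array","items":{"type":"number"}},"slide":{"type":"array","items":{"type":"number"}},"hand":{"type":"number"}}}}},"required":["increments"]}

```bash
ls; mkdir -p pics; python3 - <<'E'
from station import env
import cv2, numpy as np
np.set_printoptions(precision=4,suppress=True)
s=env.state(); print({k:np.round(v,3) for k,v in s.items()})
for n in("scene","top"):
    d=env.get_image(n); cv2.imwrite(f"pics/{n}0.png",d["frame"][:,:,::-1]); print(n,d["intrinsics"],d["view"])
    np.savez(f"{n}0.npz",**d)
E
```

```text
pics
{'t': np.float64(0.0), 'joints': array([ 1.145,  0.221,  1.528,  0.   ,  1.395, -0.126]), 'joint_vel': array([-0.   , -0.001,  0.001, -0.   ,  0.   , -0.001]), 'tau': array([ -0.   , -49.461, -38.738,   0.07 ,   0.057,  -0.   ]), 'ee_pos': array([0.184, 0.597, 0.291]), 'tool_rot': array([ 0.568, -0.42 ,  0.57 ,  0.419]), 'wrist_force': array([-0.606, -0.559, -0.163]), 'ft_torque': array([ 0.039, -0.016, -0.01 ]), 'finger_gap': np.float64(1.0)}
scene [[598.8779   0.     321.7588]
 [  0.     598.8779 247.7164]
 [  0.       0.       1.    ]] [[ 0.686  -0.7276 -0.0021 -0.2847]
 [-0.3714 -0.3477 -0.8609  0.3478]
 [ 0.6257  0.5914 -0.5087  0.9777]
 [ 0.      0.      0.      1.    ]]
top [[547.9043   0.     325.5389]
 [  0.     547.9043 238.888 ]
 [  0.       0.       1.    ]] [[-0.0017 -0.9998  0.0204  0.1034]
 [-0.9972  0.0001 -0.0754  0.5548]
 [ 0.0754 -0.0205 -0.9969  1.4466]
 [ 0.      0.      0.      1.    ]]
```

View pics/scene0.png

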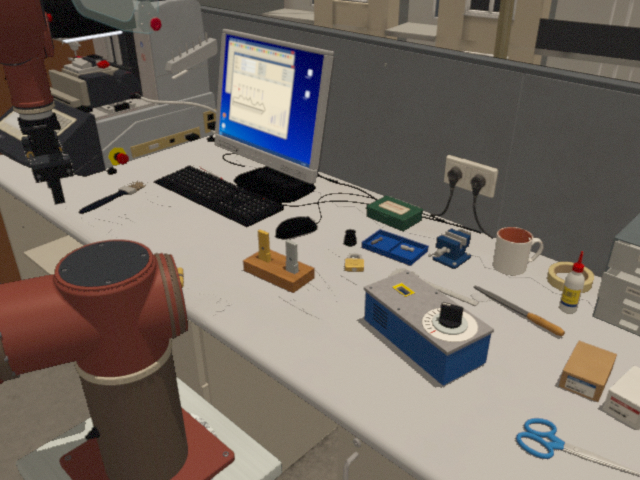

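View pics/top0.png

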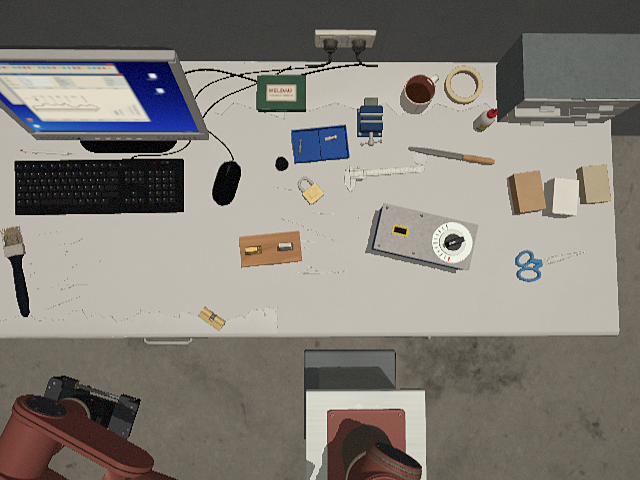

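The scene view shows the tester at about (425,320), with its knob at (452,315), and the rest at (278,268), with brass left and steel right. The top view shows the tester at (424,237), knob at (454,241), window at (400,230), and steel bolt at (285,246). Next I'll zoom in on these with one montage.

```bash
python3 - <<'E'
import cv2, numpy as np
t=cv2.imread("pics/top0.png"); s=cv2.imread("pics/scene0.png")
def c(im,x,y,w,h,W,H):
    o=cv2.resize(im[y:y+h,x:x+w],(W,H),interpolation=cv2.INTER_CUBIC)
    for k in range((-x)%10,w,10): cv2.putText(o,str(x+k),(int(k*W/w),8),0,.28,(0,0,255),1); cv2.line(o,(int(k*W/w),10),(int(k*W/w),14),(0,0,255),1)
    for k in range((-y)%10,h,10): cv2.putText(o,str(y+k),(0,int(k*H/h)+3),0,.28,(0,0,255),1); cv2.line(o,(20,int(k*H/h)),(24,int(k*H/h)),(0,0,255),1)
    return o
a=np.hstack([c(t,365,200,120,75,480,300),c(t,235,225,70,65,320,300)])
b=np.hstack([c(s,355,262,145,120,400,300),c(s,235,222,90,70,400,300)])
cv2.imwrite("pics/m1.png",np.vstack([a,b]))
E
```

```text
(no output)
```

View pics/m1.png

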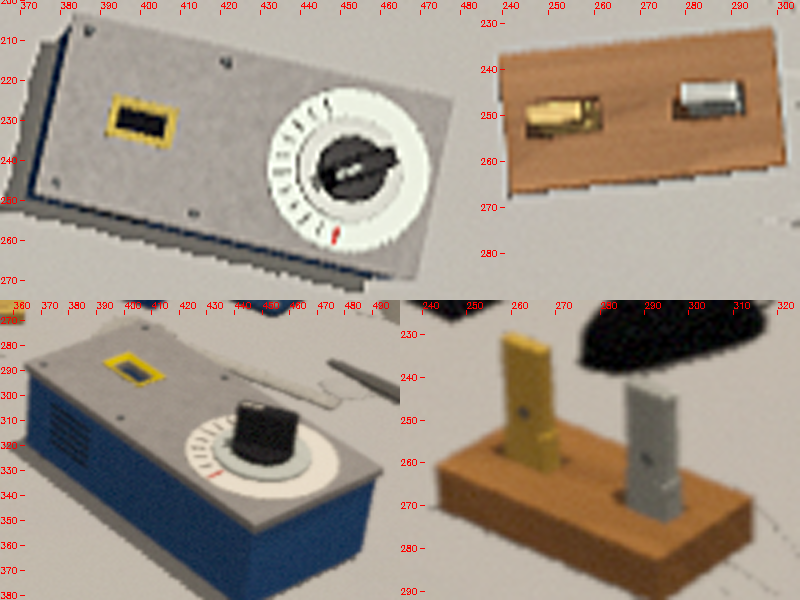

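The montage gives the corner pixels. The tester window is at top (400.5,230.3) and scene (403.9,289.2). The dial is at top (452,242), with its red mark at the bottom, and the bar lies lower-left to upper-right. Steel is the bolt on the right (top ≈(284,246)). Next I'll fit poses from both views and draw overlays.

```bash
cat > h.py <<'E'
import cv2, numpy as np
from scipy.optimize import least_squares
from scipy.spatial.transform import Rotation as R
np.set_printoptions(precision=4,suppress=True)
D={n:dict(np.load(n+"0.npz")) for n in("scene","top")}
def proj(n,P):
    d=D[n]; c=np.atleast_2d(P)@d["view"][:3,:3].T+d["view"][:3,3]; q=c@d["intrinsics"].T; return q[:,:2]/q[:,2:]
def tri(pt,ps):
    Ps=[D[n]["intrinsics"]@D[n]["view"][:3] for n in("top","scene")]
    X=cv2.triangulatePoints(Ps[0],Ps[1],np.float64(pt).reshape(2,1),np.float64(ps).reshape(2,1)).ravel(); return X[:3]/X[3]
def pose(p,L):
    L=np.atleast_2d(np.float64(L)); c,s=np.cos(p[2]),np.sin(p[2])
    return np.c_[p[0]+c*L[:,0]-s*L[:,1],p[1]+s*L[:,0]+c*L[:,1],L[:,2]+(p[3] if len(p)>3 else 0)]
def fit(ob,p0):
    f=lambda p:np.concatenate([(proj(n,pose(p,l))[0]-u) for n,l,u in ob])
    r=least_squares(f,p0,loss="soft_l1"); print(r.x, r.fun.reshape(-1,2).tolist() and np.round(f(r.x).reshape(-1,2),1).tolist()); return r.x
E
python3 - <<'E'
from h import *
for n in D: print(n,-D[n]["view"][:3,:3].T@D[n]["view"][:3,3])
X,Y,Z=.06,.125,.09
ob=[("top",(X,Y,Z),(384.5,203.5)),("top",(X,-Y,Z),(478.2,225)),("top",(-X,-Y,Z),(468.5,269.8)),("top",(-X,Y,Z),(373,249.2)),
("top",(0,.068,.094),(400.5,230.3)),("top",(0,-.068,.091),(452.1,242.4)),
("scene",(0,.068,.094),(403.9,289.2)),("scene",(-X,Y,Z),(364.8,288)),("scene",(-X,-Y,Z),(447.1,352.8)),("scene",(X,-Y,Z),(493.8,330))]
print("win tri",tri((400.5,230.3),(403.9,289.2)),"corner",tri((468.5,269.8),(447.1,352.8)))
T=fit(ob,[.5,-.05,-.2,0])
X,Y,Z=.04,.08,.03
ob=[("top",(X,Y,Z),(239.2,236.9)),("top",(X,-Y,Z),(299.3,230.9)),("top",(-X,-Y,Z),(301.9,260.3)),("top",(-X,Y,Z),(241.6,267.7)),
("scene",(-X,Y,Z),(243.6,260)),("scene",(-X,-Y,Z),(293.5,281.7)),("scene",(X,-Y,Z),(314.2,268))]
B=fit(ob,[.5,.3,.05,0])
def box(p,n,x,y,z0,z1,im,sc,o):
    L=[(a*x,b*y,z) for z in(z0,z1) for a,b in((1,1),(1,-1),(-1,-1),(-1,1))]
    q=((proj(n,pose(p,L))-o+.5)*sc).astype(int)
    for i in range(4):
        for a,b in((i,(i+1)%4),(4+i,4+(i+1)%4),(i,i+4)): cv2.line(im,q[a].tolist(),q[b].tolist(),(0,0,255) if a>=4 else (0,200,0),1)
W=[]
S=pose(B,[(0,-.042,0)])[0]; print("steel guess",S,"win",pose(T,[(0,.068,.094)]),"knob",pose(T,[(0,-.068,.127)]))
for n,rk,rb in(("top",(435,222,37,37),(270,228,35,35)),("scene",(415,290,60,60),(270,232,55,55))):
    row=[]
    for o,p in((rk,"k"),(rb,"b")):
        x,y,w,h=o; sc=400/w; im=cv2.resize(D[n]["frame"][y:y+h,x:x+w,::-1],(400,400),interpolation=cv2.INTER_CUBIC)
        if p=="b": im=cv2.resize(im,(400,400)); box([S[0],S[1],B[2],B[3]],n,.005,.015,.051,.106,im,sc,(x,y))
        else:
            K=pose(T,[(0,-.068,0)])[0]; box([K[0],K[1],T[2]-np.deg2rad(61),T[3]],n,.021,.007,.104,.134,im,sc,(x,y))
        im=cv2.resize(im,(400,300)) if 0 else im
        row.append(im)
    W.append(np.hstack(row))
cv2.imwrite("pics/m2.png",cv2.resize(np.vstack(W),(600,600)))
s=(0.568,-.42,.57,.419); M=R.from_quat([s[1],s[2],s[3],s[0]]).as_matrix(); print(M)
E
```

```text
scene [-0.2873 -0.6644  0.7962]
top [0.4443 0.1329 1.4819]
win tri [ 0.571  -0.0867  0.0933] corner [ 0.4694 -0.2596  0.0879]
[ 0.5551 -0.1528 -0.2315 -0.0017] [[-1.0, -0.5], [-0.0, 0.2], [-0.0, 1.0], [0.2, -0.8], [-0.2, 0.3], [-0.3, 0.4], [0.0, 0.4], [-0.8, -0.7], [0.9, 0.3], [1.0, -0.1]]
[0.5275 0.2487 0.1018 0.0014] [[-0.3, 0.0], [-0.2, -0.1], [0.2, 0.5], [0.1, -0.7], [-0.8, 0.0], [-0.0, 0.6], [0.8, -0.6]]
steel guess [0.5318 0.207  0.0014] win [[ 0.5707 -0.0866  0.0923]] knob [[ 0.5395 -0.219   0.1253]]
[[-0.0014 -0.9553  0.2957]
 [-0.0028  0.2957  0.9553]
 [-1.      0.0005 -0.0031]]
```

View pics/m2.png

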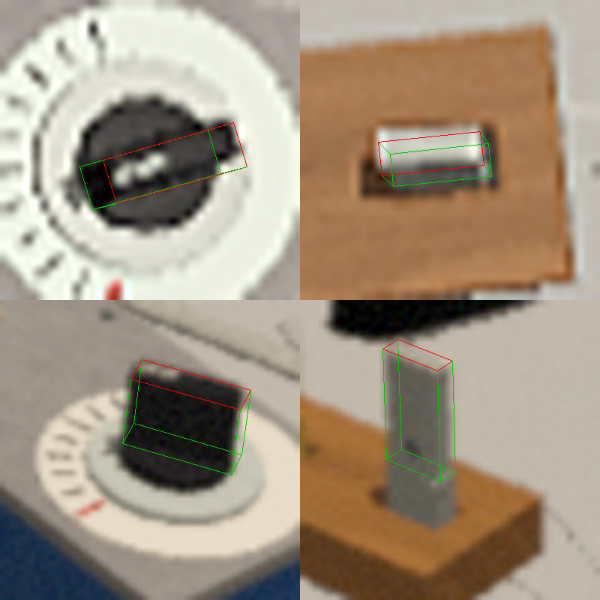

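The overlays agree to about 1 px. The knob's white line is on the lower-left half, so the knob is at about 60° clockwise. The steel bolt top sits about 2 mm further in +x than the pocket centre. I'll write the move helper and set out for the knob.

```bash
cat > go.py <<'E'
import sys
from h import *
from station import env
s=env.state(); q=s["tool_rot"]; M=R.from_quat([q[1],q[2],q[3],q[0]]).as_matrix()
gp=s["ee_pos"]+M[:,0]*.051
print("t",s["t"],"grasp",gp,"yaw",np.rad2deg(np.arctan2(M[1,2],M[0,2])),"down",M[:,0],"F",s["wrist_force"],"T",s["ft_torque"],"gap",s["finger_gap"],"j",s["joints"])
if len(sys.argv)>4:
    x,y,z,a=map(float,sys.argv[1:5]); a=np.deg2rad(a)
    Z=np.array([np.cos(a),np.sin(a),0]); X=np.array([0,0,-1.]); G=np.c_[X,np.cross(Z,X),Z]
    t=np.array([x,y,z])-X*.051
    print("slide",np.round(M.T@(t-s["ee_pos"])*1e3,1),"dr",np.round(np.rad2deg(R.from_matrix(M.T@G).as_rotvec()),2))
E
python3 go.py .5395 -.219 .20 15.7
```

```text
t 0.1 grasp [0.1844 0.5966 0.2403] yaw 72.821464892786 down [-0.0007 -0.0016 -1.    ] F [-0.0875 -0.0217 -0.8406] T [ 0.0355 -0.0085  0.0498] gap 0.9981878363496451 j [ 1.1449  0.2211  1.5275 -0.      1.3947 -0.1261]
slide [  41.3 -580.2 -674.4] dr [57.12 -0.1   0.04]
```

Request:
{"name": "drive_tool", "arguments": {
  "increments": [
    {"dr":[4,0,0],"slide":[0,-40,-47],"hand":1},
    {"dr":[8,0,0],"slide":[0,-80,-93],"hand":1},
    {"dr":[12,0,0],"slide":[0,-120,-140],"hand":1},
    {"dr":[16,0,0],"slide":[0,-160,-186],"hand":1},
    {"dr":[20,0,0],"slide":[0,-200,-232],"hand":1}
  ]
}}

```text
t: 0.72
ee_pos: [0.3072, 0.3141, 0.2913]
tool_rot: [0.633, -0.314, 0.634, 0.314]
wrist_force: [0.3, -0.7, -0.3]
finger_gap: 0.999
```

```bash
python3 go.py .5395 -.219 .20 15.7
```

```text
t 0.725 grasp [0.3071 0.3141 0.2403] yaw 52.72375186331385 down [-0.0006 -0.0018 -1.    ] F [ 0.3144 -0.6932 -0.2891] T [-0.0154  0.0063  0.0063] gap 0.9992206945963764 j [ 0.6175 -0.2392  1.9845 -0.0011  1.3978 -0.3025]
slide [  41.1 -507.7 -283.5] dr [37.02 -0.09  0.07]
```

Request:
{"name": "drive_tool", "arguments": {
  "increments": [
    {"dr":[4,0,0],"slide":[0,-52,-29],"hand":1},
    {"dr":[8,0,0],"slide":[0,-104,-58],"hand":1},
    {"dr":[12,0,0],"slide":[0,-156,-87],"hand":1},
    {"dr":[16,0,0],"slide":[0,-208,-116],"hand":1},
    {"dr":[20,0,0],"slide":[0,-260,-145],"hand":1}
  ]
}}

```text
t: 1.35
ee_pos: [0.4265, 0.0394, 0.2917]
tool_rot: [0.678, -0.199, 0.679, 0.198]
wrist_force: [0.8, 0.4, -0.3]
finger_gap: 1.002
```

```bash
python3 go.py .5395 -.219 .20 15.7
```

```text
t 1.35 grasp [0.4265 0.0393 0.2407] yaw 32.582973986834396 down [-0.0002 -0.0016 -1.    ] F [ 0.8463  0.3958 -0.2748] T [-0.0445 -0.0231  0.0223] gap 1.0022236561009348 j [-0.0914 -0.2709  2.0094 -0.0017  1.4032 -0.6598]
slide [  41.1 -278.5  -43.9] dr [16.88 -0.05  0.08]
```

Request:
{"name": "drive_tool", "arguments": {
  "increments": [
    {"dr":[4,0,0],"slide":[0,-56,-9],"hand":1},
    {"dr":[8,0,0],"slide":[5,-112,-18],"hand":1},
    {"dr":[12,0,0],"slide":[15,-168,-27],"hand":1},
    {"dr":[16,0,0],"slide":[28,-224,-36],"hand":1},
    {"dr":[17,0,0],"slide":[41,-278,-44],"hand":1}
  ]
}}

```text
t: 1.98
ee_pos: [0.5394, -0.2205, 0.2503]
tool_rot: [0.7, -0.096, 0.701, 0.095]
wrist_force: [1.3, 0.1, -0.1]
finger_gap: 1.002
```

```bash
python3 go.py .5395 -.219 .127 15.7; python3 - <<'E'
from station import env
import cv2,numpy as np
o=[]
for n,(x,y,w,h) in(("top",(400,180,100,100)),("scene",(395,230,100,100))):
    d=env.get_image(n); o.append(cv2.resize(d["frame"][y:y+h,x:x+w,::-1],(400,400),interpolation=cv2.INTER_CUBIC))
cv2.imwrite("pics/k1.png",np.hstack(o))
E
```

```text
t 1.975 grasp [ 0.5394 -0.2205  0.1993] yaw 15.486188784100136 down [-0.0004 -0.0013 -1.    ] F [ 1.3297  0.0682 -0.1458] T [-0.1179 -0.0208 -0.0297] gap 1.0016015442805133 j [-0.5227  0.1532  1.6839 -0.0014  1.3043 -0.7926]
slide [72.3  1.5  0.5] dr [-0.21 -0.04  0.06]
```

View pics/k1.png

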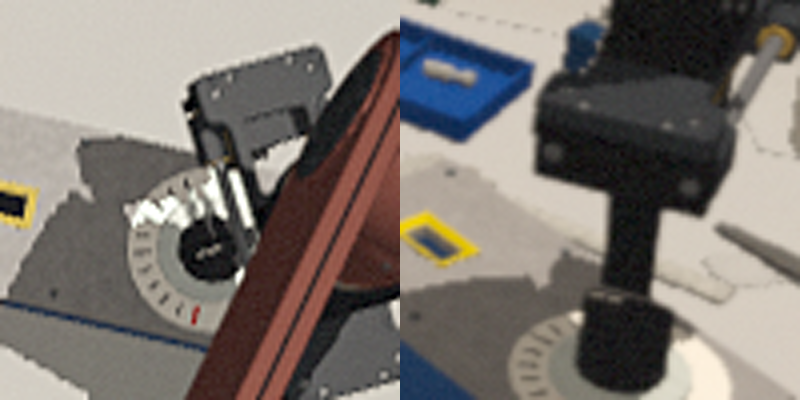

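The jaws straddle the knob: the knob cap shows between the fingers at (208,250) left, (625,340) right. I'll descend and close.

Request:
{"name": "drive_tool", "arguments": {
  "increments": [
    {"dr":[0,0,0],"slide":[30,1.5,0.5],"hand":1},
    {"dr":[0,0,0],"slide":[55,1.5,0.5],"hand":1},
    {"dr":[0,0,0],"slide":[71,1.5,0.5],"hand":1},
    {"dr":[0,0,0],"slide":[71,1.5,0.5],"hand":0.5},
    {"dr":[0,0,0],"slide":[71,1.5,0.5],"hand":0.3}
  ]
}}

```text
t: 2.7
ee_pos: [0.5394, -0.2212, 0.1779]
tool_rot: [0.7, -0.095, 0.702, 0.094]
wrist_force: [0.4, -0.0, 0.7]
finger_gap: 0.855
```

Request:
{"name": "drive_tool", "arguments": {
  "increments": [
    {"dr":[0,0,0],"slide":[0,0,0],"hand":0},
    {"dr":[0,0,0],"slide":[0,0,0],"hand":0},
    {"dr":[0,0,0],"slide":[0,0,0],"hand":0},
    {"dr":[0,0,0],"slide":[0,0,0],"hand":0}
  ]
}}

```text
t: 3.2
ee_pos: [0.5394, -0.2212, 0.178]
tool_rot: [0.7, -0.095, 0.702, 0.094]
wrist_force: [-0.9, -0.0, -0.2]
finger_gap: 0.403
```

```bash
python3 go.py .5395 -.219 .127 15.7
```

```text
t 3.2 grasp [ 0.5392 -0.2213  0.127 ] yaw 15.345386936367456 down [-0.0023 -0.0018 -1.    ] F [-0.9413 -0.0265 -0.2369] T [-0.0286  0.017  -0.0013] gap 0.4031222733012295 j [-0.5232  0.2295  1.74   -0.003   1.1732 -0.7899]
slide [0.  2.1 0.7] dr [-0.35 -0.16  0.07]
```

Request:
{"name": "drive_tool", "arguments": {
  "increments": [
    {"dr":[0,0,0],"slide":[0,2,0.5],"hand":0},
    {"dr":[0,0,0],"slide":[0,2,0.5],"hand":0},
    {"dr":[0,0,0],"slide":[0,2,0.5],"hand":0},
    {"dr":[0,0,0],"slide":[0,2,0.5],"hand":0},
    {"dr":[0,0,0],"slide":[0,2,0.5],"hand":0}
  ]
}}

```text
t: 3.82
ee_pos: [0.5403, -0.219, 0.1781]
tool_rot: [0.701, -0.095, 0.701, 0.094]
wrist_force: [5.3, 0.7, -3.0]
finger_gap: 0.16
```

```bash
python3 go.py .5395 -.219 .127 15.7
```

```text
t 3.825 grasp [ 0.5403 -0.2191  0.1271] yaw 15.339228139733002 down [ 0.0003 -0.0018 -1.    ] F [ 5.2933  0.6786 -2.9534] T [-0.0354 -0.7925 -0.0199] gap 0.16045964583934505 j [-0.5196  0.2281  1.7416 -0.0016  1.1707 -0.7867]
slide [ 0.1  0.2 -0.8] dr [-0.36 -0.01  0.1 ]
```

Gripped at 14 mm. Now I'll turn anticlockwise (−x).

Request:
{"name": "drive_tool", "arguments": {
  "increments": [
    {"dr":[-10,0,0],"slide":[0,0,0.5],"hand":0},
    {"dr":[-20,0,0],"slide":[0,0,0.5],"hand":0},
    {"dr":[-30,0,0],"slide":[0,0,0.5],"hand":0},
    {"dr":[-40,0,0],"slide":[0,0,0.5],"hand":0},
    {"dr":[-48,0,0],"slide":[0,0,0.5],"hand":0}
  ]
}}

```text
t: 4.45
ee_pos: [0.5421, -0.2175, 0.178]
tool_rot: [0.602, -0.373, 0.6, 0.372]
wrist_force: [7.4, 5.9, -3.4]
finger_gap: 0.16
```

```bash
python3 go.py .5395 -.219 .127 76.7
```

```text
t 4.45 grasp [ 0.5423 -0.2175  0.127 ] yaw 63.624337094794996 down [ 0.0034  0.0003 -1.    ] F [ 7.386   5.9482 -3.3935] T [ 0.8984 -1.0847 -0.0156] gap 0.15954016350275688 j [-0.5175  0.2294  1.7401  0.0022  1.1693 -1.6288]
slide [ 0.   1.7 -2.5] dr [-13.08   0.08   0.18]
```

Request:
{"name": "drive_tool", "arguments": {
  "increments": [
    {"dr":[-4,0,0],"slide":[0,0,0],"hand":0},
    {"dr":[-8,0,0],"slide":[0,0,0],"hand":0},
    {"dr":[-11,0,0],"slide":[0,0,0],"hand":0},
    {"dr":[-11,0,0],"slide":[0,0,0],"hand":0}
  ]
}}

```text
t: 4.95
ee_pos: [0.5424, -0.217, 0.178]
tool_rot: [0.564, -0.429, 0.561, 0.428]
wrist_force: [1.7, 1.9, 0.2]
finger_gap: 0.16
```

```bash
python3 go.py .5395 -.219 .127 76.7
```

```text
t 4.95 grasp [ 0.5426 -0.2169  0.127 ] yaw 74.61058848162892 down [ 0.0039  0.0012 -1.    ] F [1.6659 1.893  0.1942] T [ 0.4534 -0.2963  0.0649] gap 0.160123759824354 j [-0.5169  0.2294  1.7401  0.0033  1.1693 -1.8203]
slide [ 0.   2.3 -2.7] dr [-2.09  0.12  0.2 ]
```

Request:
{"name": "drive_tool", "arguments": {
  "increments": [
    {"dr":[-2,0,0],"slide":[0,0,0],"hand":0},
    {"dr":[-3,0,0],"slide":[0,0,0],"hand":0},
    {"dr":[-3,0,0],"slide":[0,0,0],"hand":0}
  ]
}}

```text
t: 5.32
ee_pos: [0.5425, -0.2168, 0.178]
tool_rot: [0.553, -0.443, 0.55, 0.442]
wrist_force: [1.8, 3.8, 0.1]
finger_gap: 0.162
```

```bash
python3 go.py .5395 -.219 .127 76.7
```

```text
t 5.325 grasp [ 0.5427 -0.2168  0.127 ] yaw 77.57607525306138 down [ 0.0041  0.0016 -1.    ] F [1.8058 3.8422 0.1259] T [ 0.3401 -0.1845 -0.4574] gap 0.1621726440899211 j [-0.5168  0.2294  1.74    0.0037  1.1693 -1.8722]
slide [ 0.   2.4 -2.8] dr [0.88 0.14 0.21]
```

The stop torque is present (−0.46 N m against 0.04 friction). One small firm nudge, then release, rise and verify.

Request:
{"name": "drive_tool", "arguments": {
  "increments": [
    {"dr":[-1.5,0,0],"slide":[0,0,0],"hand":0},
    {"dr":[-1.5,0,0],"slide":[0,0,0],"hand":0}
  ]
}}

```text
t: 5.58
ee_pos: [0.5425, -0.2169, 0.178]
tool_rot: [0.547, -0.45, 0.544, 0.45]
wrist_force: [1.7, 2.4, 0.6]
finger_gap: 0.16
```

```bash
python3 go.py
```

```text
t 5.575 grasp [ 0.5427 -0.2168  0.127 ] yaw 79.05389314361508 down [ 0.0043  0.0019 -1.    ] F [1.7192 2.3795 0.5514] T [ 0.382  -0.2441 -0.7108] gap 0.1602779750467428 j [-0.517   0.2294  1.7401  0.0041  1.1693 -1.8983]
```

Request:
{"name": "drive_tool", "arguments": {
  "increments": [
    {"dr":[0.5,0,0],"slide":[0,0,0],"hand":0.4},
    {"dr":[0.5,0,0],"slide":[0,0,0],"hand":0.5},
    {"dr":[0.5,0,0],"slide":[0,0,0],"hand":0.6},
    {"dr":[0.5,0,0],"slide":[-20,0,0],"hand":0.6},
    {"dr":[0.5,0,0],"slide":[-70,0,0],"hand":0.6}
  ]
}}

```text
t: 6.2
ee_pos: [0.5408, -0.2163, 0.2471]
tool_rot: [0.548, -0.446, 0.547, 0.449]
wrist_force: [0.7, -0.2, 1.0]
finger_gap: 0.578
```

```bash
python3 go.py .5338 .208 .20 5
```

```text
t 6.2 grasp [ 0.5407 -0.2161  0.1961] yaw 78.55563266690358 down [-0.0005  0.0044 -1.    ] F [ 0.6909 -0.1887  0.9582] T [ 0.0018 -0.0409  0.0194] gap 0.5775013778800098 j [-0.5176  0.1566  1.6862  0.0037  1.3015 -1.8896]
slide [ -2.   91.  414.5] dr [73.56  0.16 -0.22]
```

Request:
{"name": "drive_tool", "arguments": {
  "increments": [
    {"dr":[9,0,0],"slide":[-1,12,54],"hand":0.6},
    {"dr":[18,0,0],"slide":[-2,24,108],"hand":0.6},
    {"dr":[27,0,0],"slide":[-2,36,162],"hand":0.6},
    {"dr":[36,0,0],"slide":[-2,48,216],"hand":0.6},
    {"dr":[45,0,0],"slide":[-2,60,270],"hand":0.6}
  ]
}}

```text
t: 6.82
ee_pos: [0.5358, 0.0618, 0.2523]
tool_rot: [0.679, -0.201, 0.676, 0.204]
wrist_force: [0.5, -0.2, 0.7]
finger_gap: 0.597
```

```bash
python3 go.py .5355 .2095 .18 5
```

```text
t 6.825 grasp [0.5359 0.0621 0.2013] yaw 33.25803896236946 down [ 0.002   0.0041 -1.    ] F [ 0.5159 -0.2343  0.7154] T [-0.0805 -0.0151 -0.0278] gap 0.5965696040338443 j [-0.0335  0.0465  1.795   0.0043  1.2982 -0.6151]
slide [ 21.9 123.6  80.7] dr [28.26  0.19 -0.19]
```

Request:
{"name": "drive_tool", "arguments": {
  "increments": [
    {"dr":[9,0.1,-0.1],"slide":[0,42,27],"hand":0.6},
    {"dr":[18,0.2,-0.2],"slide":[5,84,54],"hand":0.6},
    {"dr":[27,0.2,-0.2],"slide":[12,118,77],"hand":0.6},
    {"dr":[28.3,0.2,-0.2],"slide":[22,123.6,80.7],"hand":0.6},
    {"dr":[28.3,0.2,-0.2],"slide":[22,123.6,80.7],"hand":0.6}
  ]
}}

```text
t: 7.45
ee_pos: [0.5351, 0.2095, 0.2308]
tool_rot: [0.706, -0.032, 0.707, 0.031]
wrist_force: [-0.7, -0.7, -0.2]
finger_gap: 0.599
```

```bash
python3 go.py .5355 .2095 .085 5; python3 - <<'E'
from station import env
import cv2,numpy as np
o=[]
for n,(x,y,w,h) in(("top",(435,222,37,37)),("scene",(415,290,60,60)),("top",(250,205,70,70)),("scene",(240,180,100,100))):
    d=env.get_image(n); o.append(cv2.resize(d["frame"][y:y+h,x:x+w,::-1],(300,300),interpolation=cv2.INTER_CUBIC))
cv2.imwrite("pics/k2.png",np.vstack([np.hstack(o[:2]),np.hstack(o[2:])]))
E
```

```text
t 7.45 grasp [0.535  0.2094 0.1798] yaw 5.10302548901068 down [-0.0011 -0.0011 -1.    ] F [-0.6665 -0.6719 -0.2247] T [-0.103   0.0207  0.0601] gap 0.5986396748428469 j [ 0.2363  0.1532  1.7221 -0.0008  1.2677  0.1475]
slide [94.8  0.1  0.5] dr [ 0.1  -0.07  0.06]
```

View pics/k2.png

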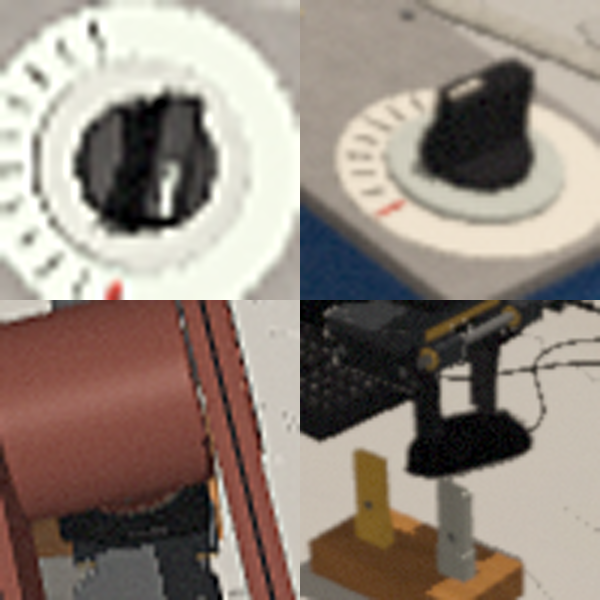

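The knob's white line now points at the red mark (top crop: line at (160,190), mark at (115,290)). The fingers sit above the steel bolt. I'll descend and grip.

Request:
{"name": "drive_tool", "arguments": {
  "increments": [
    {"dr":[0,0,0],"slide":[40,0,0.5],"hand":0.6},
    {"dr":[0,0,0],"slide":[75,0,0.5],"hand":0.6},
    {"dr":[0,0,0],"slide":[95,0,0.5],"hand":0.6},
    {"dr":[0,0,0],"slide":[95,0,0.5],"hand":0.4},
    {"dr":[0,0,0],"slide":[95,0,0.5],"hand":0.3}
  ]
}}

```text
t: 8.28
ee_pos: [0.5376, 0.2084, 0.1381]
tool_rot: [0.707, -0.03, 0.705, 0.03]
wrist_force: [-0.3, -0.1, -0.3]
finger_gap: 0.451
```

Request:
{"name": "drive_tool", "arguments": {
  "increments": [
    {"dr":[0,0,0],"slide":[0,0,0],"hand":0},
    {"dr":[0,0,0],"slide":[0,0,0],"hand":0},
    {"dr":[0,0,0],"slide":[0,0,0],"hand":0},
    {"dr":[0,0,0],"slide":[0,0,0],"hand":0},
    {"dr":[0,0,0],"slide":[0,0,0],"hand":0}
  ]
}}

```text
t: 8.9
ee_pos: [0.5363, 0.2084, 0.1385]
tool_rot: [0.706, -0.03, 0.707, 0.03]
wrist_force: [-6.2, -0.4, 9.0]
finger_gap: 0.109
```

```bash
python3 go.py .5355 .2095 .085 5
```

```text
t 8.9 grasp [0.5362 0.2084 0.0875] yaw 4.918142491355662 down [-0.0007 -0.0005 -1.    ] F [-6.1804 -0.4015  8.9672] T [-0.3706  1.542   0.0322] gap 0.10915826173147446 j [ 0.2337  0.2631  1.7826 -0.0003  1.0967  0.148 ]
slide [ 2.5  1.2 -0.7] dr [-0.08 -0.04  0.02]
```

Request:
{"name": "drive_tool", "arguments": {
  "increments": [
    {"dr":[0,0,0],"slide":[0,0,0],"hand":0},
    {"dr":[0,0,0],"slide":[-6,0,0],"hand":0},
    {"dr":[0,0,0],"slide":[-15,0,0],"hand":0},
    {"dr":[0,0,0],"slide":[-40,0,0],"hand":0},
    {"dr":[0,0,0],"slide":[-85,0,0],"hand":0}
  ]
}}

```text
t: 9.52
ee_pos: [0.5353, 0.2081, 0.2229]
tool_rot: [0.705, -0.031, 0.708, 0.03]
wrist_force: [0.9, 0.3, -2.4]
finger_gap: 0.111
```

```bash
python3 go.py .573 -.085 .25 -13.4
```

```text
t 9.525 grasp [0.5351 0.208  0.1719] yaw 4.912672788986051 down [-0.0042 -0.0014 -1.    ] F [ 0.9339  0.3325 -2.4268] T [-0.1389  0.0497 -0.0108] gap 0.11093555237369887 j [ 0.2337  0.1622  1.7275 -0.0004  1.2563  0.148 ]
slide [ -77.9 -295.3   12.1] dr [18.31 -0.24  0.1 ]
```

Request:
{"name": "drive_tool", "arguments": {
  "increments": [
    {"dr":[0,0,0],"slide":[-25,-20,1],"hand":0},
    {"dr":[4,0,0],"slide":[-40,-70,3],"hand":0},
    {"dr":[8,0,0],"slide":[-40,-125,5],"hand":0},
    {"dr":[12,0,0],"slide":[-40,-180,7],"hand":0},
    {"dr":[16,0,0],"slide":[-40,-235,10],"hand":0}
  ]
}}

```text
t: 10.15
ee_pos: [0.5658, -0.0269, 0.264]
tool_rot: [0.703, 0.068, 0.705, -0.07]
wrist_force: [0.4, 0.3, -1.9]
finger_gap: 0.11
```

```bash
python3 go.py .573 -.085 .205 -13.4
```

```text
t 10.15 grasp [ 0.5657 -0.027   0.213 ] yaw -11.211941312553027 down [-0.0025 -0.0017 -1.    ] F [ 0.3855  0.3496 -1.9011] T [-0.1124  0.0204 -0.0255] gap 0.10955905139153942 j [-0.1857  0.1045  1.7109 -0.0022  1.3283  0.0105]
slide [  8.1 -55.6  18.4] dr [ 2.19 -0.12  0.12]
```

Request:
{"name": "drive_tool", "arguments": {
  "increments": [
    {"dr":[1,-0.1,0.1],"slide":[2,-25,9],"hand":0},
    {"dr":[2.2,-0.1,0.1],"slide":[6,-48,16],"hand":0},
    {"dr":[2.2,-0.1,0.1],"slide":[8,-55.5,18.5],"hand":0},
    {"dr":[2.2,-0.1,0.1],"slide":[8,-55.5,18.5],"hand":0},
    {"dr":[2.2,-0.1,0.1],"slide":[8,-55.5,18.5],"hand":0}
  ]
}}

```text
t: 10.78
ee_pos: [0.5732, -0.084, 0.2563]
tool_rot: [0.702, 0.082, 0.702, -0.082]
wrist_force: [-0.1, -0.3, -2.0]
finger_gap: 0.11
```

```bash
python3 go.py .573 -.085 .175 -13.4; python3 - <<'E'
from station import env
from h import *
s=env.state(); q=s["tool_rot"]; M=R.from_quat([q[1],q[2],q[3],q[0]]).as_matrix(); gp=s["ee_pos"]+M[:,0]*.051
yaw=np.arctan2(M[1,2],M[0,2]); o=[]
for n,(x,y,w,h) in(("top",(370,200,60,60)),("scene",(375,210,60,90))):
    d=env.get_image(n); np.savez(n+"1.npz",**d); S=400/w if n=="top" else 600/h
    im=cv2.resize(d["frame"][y:y+h,x:x+w,::-1],(int(w*S),int(h*S)),interpolation=cv2.INTER_CUBIC)
    P=[gp[0],gp[1],yaw,gp[2]]
    for X,zz in((.007,(-.0815,-.0365)),(.005,(-.0365,.0185))):
      for z in zz:
        c=((proj(n,pose(P,[(X,.015,z),(X,-.015,z),(-X,-.015,z),(-X,.015,z)]))-(x,y)+.5)*S).astype(np.int32)
        cv2.polylines(im,[c],True,(0,0,255),1)
    o.append(cv2.copyMakeBorder(im,0,600-im.shape[0],0,0,0))
cv2.imwrite("pics/w1.png",np.hstack(o))
E
```

```text
t 10.775 grasp [ 0.5732 -0.084   0.2053] yaw -13.345591474423843 down [-0.0003  0.     -1.    ] F [-0.0622 -0.2998 -2.0375] T [-0.1261  0.0965 -0.0545] gap 0.10981364542905114 j [-0.2815  0.14    1.6869 -0.      1.3149 -0.0486]
slide [30.3 -1.   0.1] dr [ 0.05 -0.02  0.  ]
```

View pics/w1.png

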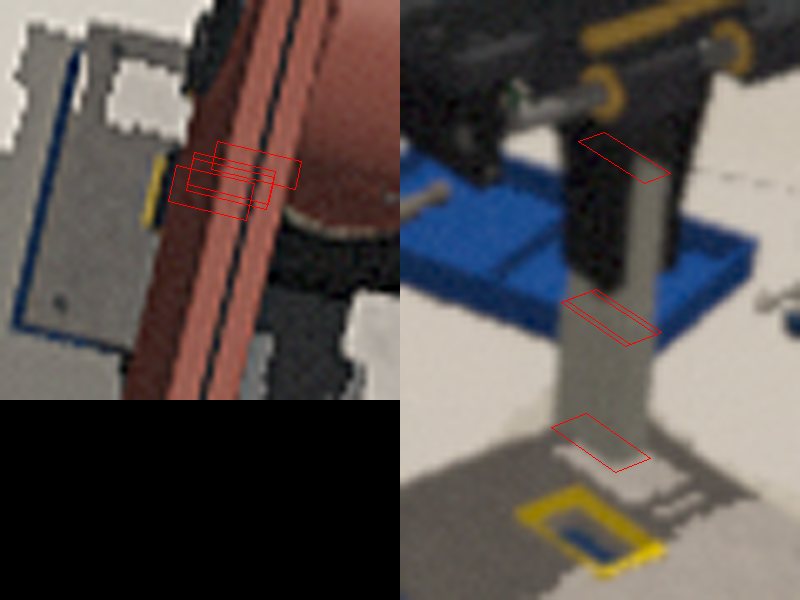

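The top view is blocked by the arm. In the scene view the bolt hangs upright above and behind the collar (collar at (590,535) in the crop). The knob grips also fix the knob axis in the robot frame at (0.5396, −0.2161), so the window is near (0.571, −0.084). I'll lower to just above the collar and compare.

Request:
{"name": "drive_tool", "arguments": {
  "increments": [
    {"dr":[0,0,0],"slide":[8,-2.7,-2],"hand":0},
    {"dr":[0,0,0],"slide":[18,-2.7,-2],"hand":0},
    {"dr":[0,0,0],"slide":[18,-2.7,-2],"hand":0},
    {"dr":[0,0,0],"slide":[18,-2.7,-2],"hand":0}
  ]
}}

```text
t: 11.38
ee_pos: [0.5706, -0.0861, 0.2381]
tool_rot: [0.702, 0.082, 0.703, -0.082]
wrist_force: [0.6, 0.3, -2.4]
finger_gap: 0.114
```

```bash
cat > look.py <<'E'
import sys
from station import env
from h import *
s=env.state(); q=s["tool_rot"]; M=R.from_quat([q[1],q[2],q[3],q[0]]).as_matrix(); gp=s["ee_pos"]+M[:,0]*.051
yaw=np.arctan2(M[1,2],M[0,2]); x,y,w,h=375,235,80,60; n="scene"; S=10
d=env.get_image(n); im=cv2.resize(d["frame"][y:y+h,x:x+w,::-1],(800,600),interpolation=cv2.INTER_CUBIC)
P=[gp[0],gp[1],yaw,gp[2]]; T=[0.5551,-.1528,-.2315,-.0017]
def rect(p,X,Y,y0,z,col):
    c=((proj(n,pose(p,[(X,y0+Y,z),(X,y0-Y,z),(-X,y0-Y,z),(-X,y0+Y,z)]))-(x,y)+.5)*S).astype(np.int32); cv2.polylines(im,[c],True,col,1)
rect(P,.007,.015,0,-.0815,(0,0,255)); rect(P,.007,.015,0,-.0365,(0,0,255)); rect(P,.005,.015,0,.0185,(0,0,255))
rect(T,.012,.020,.068,.094,(255,0,255)); rect(T,.008,.016,.068,.090,(0,255,0))
cv2.imwrite(sys.argv[1],im); print(s["t"],gp,np.rad2deg(yaw),s["wrist_force"])
E
python3 look.py pics/w2.png
```

```text
11.375 [ 0.5706 -0.0861  0.1871] -13.334169200811148 [ 0.5847  0.347  -2.43  ]
```

View pics/w2.png

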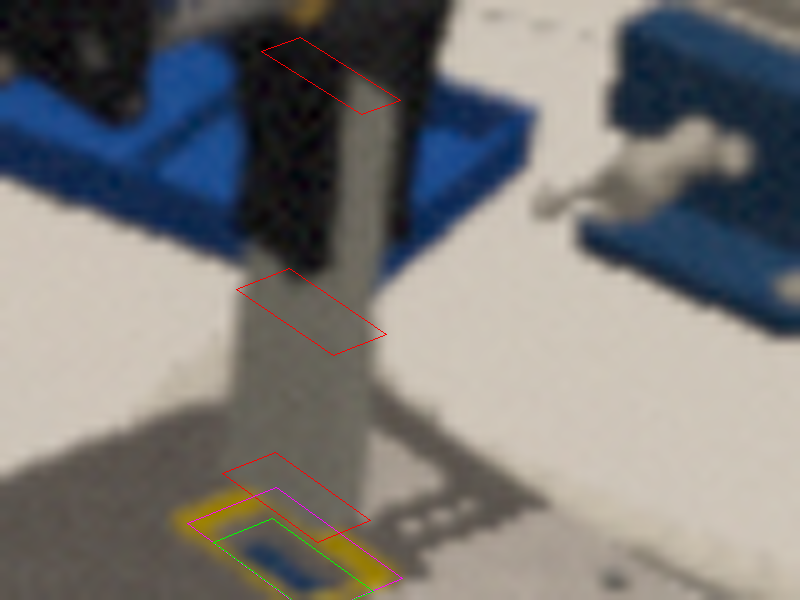

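The bolt's column position matches its overlay (centre about 297 for both), and the collar fit is centred to about 0.5 px, so the alignment is within the lead-in. I'll lower gently and watch the forces.

Request:
{"name": "drive_tool", "arguments": {
  "increments": [
    {"dr":[0,0,0],"slide":[5,0,0],"hand":0},
    {"dr":[0,0,0],"slide":[9,0,0],"hand":0},
    {"dr":[0,0,0],"slide":[12,0,0],"hand":0},
    {"dr":[0,0,0],"slide":[12,0,0],"hand":0}
  ]
}}

```text
t: 11.92
ee_pos: [0.5705, -0.0861, 0.2259]
tool_rot: [0.702, 0.082, 0.703, -0.082]
wrist_force: [-0.4, 0.0, -2.6]
finger_gap: 0.11
```

```bash
python3 go.py .5711 -.0838 .17 -13.4
```

```text
t 11.925 grasp [ 0.5705 -0.0861  0.1749] yaw -13.334414158047158 down [-0.0008  0.     -1.    ] F [-0.4415  0.0408 -2.5723] T [-0.0884  0.0921  0.0159] gap 0.11022155707801924 j [-0.2863  0.1631  1.7205 -0.0002  1.2588 -0.0536]
slide [4.9 2.4 0. ] dr [ 0.07 -0.04  0.01]
```

Request:
{"name": "drive_tool", "arguments": {
  "increments": [
    {"dr":[0,0,0],"slide":[1.5,0,0],"hand":0},
    {"dr":[0,0,0],"slide":[2.5,0,0],"hand":0},
    {"dr":[0,0,0],"slide":[2.5,0,0],"hand":0}
  ]
}}

```text
t: 12.3
ee_pos: [0.5705, -0.0861, 0.2234]
tool_rot: [0.702, 0.082, 0.703, -0.082]
wrist_force: [0.6, 0.0, -0.7]
finger_gap: 0.114
```

```bash
python3 go.py .5711 -.0838 .17 -13.4
```

```text
t 12.3 grasp [ 0.5705 -0.0861  0.1724] yaw -13.334261390337456 down [-0.0009  0.     -1.    ] F [ 0.6368  0.0398 -0.7417] T [-0.0988  0.0368  0.0054] gap 0.1137021389219497 j [-0.2863  0.1656  1.7227 -0.0002  1.2542 -0.0535]
slide [2.4 2.4 0.1] dr [ 0.07 -0.05  0.01]
```

Request:
{"name": "drive_tool", "arguments": {
  "increments": [
    {"dr":[0,0,0],"slide":[1,0,0],"hand":0},
    {"dr":[0,0,0],"slide":[2,0,0],"hand":0},
    {"dr":[0,0,0],"slide":[2,0,0],"hand":0}
  ]
}}

```text
t: 12.68
ee_pos: [0.5704, -0.0861, 0.2212]
tool_rot: [0.702, 0.082, 0.703, -0.082]
wrist_force: [0.3, -0.4, -1.8]
finger_gap: 0.117
```

```bash
python3 go.py .5711 -.0838 .17 -13.4
```

```text
t 12.675 grasp [ 0.5704 -0.0861  0.1702] yaw -13.332101667844771 down [-0.0011  0.0001 -1.    ] F [ 0.3272 -0.4488 -1.8118] T [-0.0872  0.0118  0.0002] gap 0.11726226278605377 j [-0.2863  0.1677  1.7245 -0.0002  1.2504 -0.0536]
slide [0.2 2.4 0.1] dr [ 0.07 -0.06  0.01]
```

Request:
{"name": "drive_tool", "arguments": {
  "increments": [
    {"dr":[0,0,0],"slide":[1,0,0],"hand":0},
    {"dr":[0,0,0],"slide":[1.5,0,0],"hand":0},
    {"dr":[0,0,0],"slide":[1.5,0,0],"hand":0}
  ]
}}

```text
t: 13.05
ee_pos: [0.5704, -0.0861, 0.2196]
tool_rot: [0.702, 0.082, 0.703, -0.082]
wrist_force: [-0.1, 0.6, -1.1]
finger_gap: 0.113
```

```bash
python3 go.py .5711 -.0838 .17 -13.4
```

```text
t 13.05 grasp [ 0.5703 -0.0861  0.1686] yaw -13.33585438788856 down [-0.0012  0.0002 -1.    ] F [-0.1018  0.5962 -1.0656] T [-0.0697  0.1242  0.0233] gap 0.11324887986953074 j [-0.2863  0.1693  1.7258 -0.0002  1.2477 -0.0535]
slide [-1.4  2.4  0.2] dr [ 0.06 -0.07  0.01]
```

Request:
{"name": "drive_tool", "arguments": {
  "increments": [
    {"dr":[0,0,0],"slide":[1.5,0,0],"hand":0},
    {"dr":[0,0,0],"slide":[3,0,0],"hand":0},
    {"dr":[0,0,0],"slide":[3,0,0],"hand":0}
  ]
}}

```text
t: 13.42
ee_pos: [0.5703, -0.0861, 0.2164]
tool_rot: [0.702, 0.082, 0.703, -0.082]
wrist_force: [-0.2, -0.0, -1.5]
finger_gap: 0.115
```

```bash
python3 go.py .5711 -.0838 .17 -13.4
```

```text
t 13.425 grasp [ 0.5702 -0.086   0.1654] yaw -13.338291452095433 down [-0.0016  0.0002 -1.    ] F [-0.1805 -0.0009 -1.5249] T [-0.1142  0.0543 -0.0593] gap 0.11465478176368535 j [-0.2864  0.1726  1.7285 -0.0002  1.2421 -0.0535]
slide [-4.6  2.4  0.3] dr [ 0.06 -0.09  0.01]
```

Request:
{"name": "drive_tool", "arguments": {
  "increments": [
    {"dr":[0,0,0],"slide":[1.5,0,0],"hand":0},
    {"dr":[0,0,0],"slide":[3,0,0],"hand":0},
    {"dr":[0,0,0],"slide":[3,0,0],"hand":0}
  ]
}}

```text
t: 13.8
ee_pos: [0.5702, -0.086, 0.2132]
tool_rot: [0.702, 0.082, 0.703, -0.082]
wrist_force: [0.3, -0.6, -2.6]
finger_gap: 0.115
```

```bash
python3 go.py .5711 -.0838 .17 -13.4
```

```text
t 13.8 grasp [ 0.5701 -0.086   0.1622] yaw -13.335377516284195 down [-0.002   0.0003 -1.    ] F [ 0.2884 -0.5501 -2.6388] T [-0.0405  0.0497 -0.0683] gap 0.11465452416951415 j [-0.2864  0.1759  1.7312 -0.0003  1.2365 -0.0536]
slide [-7.8  2.4  0.4] dr [ 0.06 -0.11  0.01]
```

No contact: the head is in the slot. I'll continue down in larger steps and correct the small tilt drift.

Request:
{"name": "drive_tool", "arguments": {
  "increments": [
    {"dr":[0,-0.1,0],"slide":[3,0,0.2],"hand":0},
    {"dr":[0,-0.1,0],"slide":[6,0,0.2],"hand":0},
    {"dr":[0,-0.1,0],"slide":[9,0,0.2],"hand":0},
    {"dr":[0,-0.1,0],"slide":[12,0,0.2],"hand":0},
    {"dr":[0,-0.1,0],"slide":[12,0,0.2],"hand":0}
  ]
}}

```text
t: 14.42
ee_pos: [0.5701, -0.086, 0.2007]
tool_rot: [0.702, 0.082, 0.703, -0.082]
wrist_force: [0.5, 0.4, -1.6]
finger_gap: 0.114
```

```bash
python3 go.py .5711 -.0838 .17 -13.4
```

```text
t 14.425 grasp [ 0.57   -0.086   0.1497] yaw -13.333334338202732 down [-0.001   0.0002 -1.    ] F [ 0.4657  0.4039 -1.6231] T [-0.1281  0.0982  0.022 ] gap 0.11415184978037754 j [-0.2864  0.1886  1.7416 -0.0001  1.2124 -0.0536]
slide [-20.3   2.4   0.5] dr [ 0.07 -0.06  0.  ]
```

Request:
{"name": "drive_tool", "arguments": {
  "increments": [
    {"dr":[0,-0.1,0],"slide":[3,0,0.2],"hand":0},
    {"dr":[0,-0.1,0],"slide":[6,0,0.2],"hand":0},
    {"dr":[0,-0.1,0],"slide":[9,0,0.2],"hand":0},
    {"dr":[0,-0.1,0],"slide":[12,0,0.2],"hand":0},
    {"dr":[0,-0.1,0],"slide":[12,0,0.2],"hand":0}
  ]
}}

```text
t: 15.05
ee_pos: [0.5701, -0.086, 0.1883]
tool_rot: [0.702, 0.082, 0.702, -0.082]
wrist_force: [-1.0, 0.0, -1.9]
finger_gap: 0.114
```

```bash
python3 go.py .5711 -.0838 .17 -13.4
```

```text
t 15.05 grasp [ 0.5701 -0.086   0.1373] yaw -13.33699336663306 down [ 0.     -0.0001 -1.    ] F [-0.9523  0.0053 -1.904 ] T [-0.0377  0.069   0.0377] gap 0.11382985895410394 j [-0.2864  0.202   1.7514 -0.      1.1882 -0.0537]
slide [-32.7   2.4   0.5] dr [0.06 0.   0.  ]
```

Request:
{"name": "drive_tool", "arguments": {
  "increments": [
    {"dr":[0,0,0],"slide":[3,0,0],"hand":0},
    {"dr":[0,0,0],"slide":[5,0,0],"hand":0},
    {"dr":[0,0,0],"slide":[5,0,0],"hand":0}
  ]
}}

```text
t: 15.42
ee_pos: [0.5699, -0.0859, 0.183]
tool_rot: [0.702, 0.082, 0.702, -0.082]
wrist_force: [0.4, -0.3, -2.0]
finger_gap: 0.114
```

```bash
sed -i 's/=375,235,80,60/=375,255,60,45/; s/S=10/S=13.3333/' look.py; python3 look.py pics/w3.png
```

```text
15.425 [ 0.5699 -0.0859  0.132 ] -13.333769917318532 [ 0.3778 -0.3343 -1.99  ]
```

View pics/w3.png

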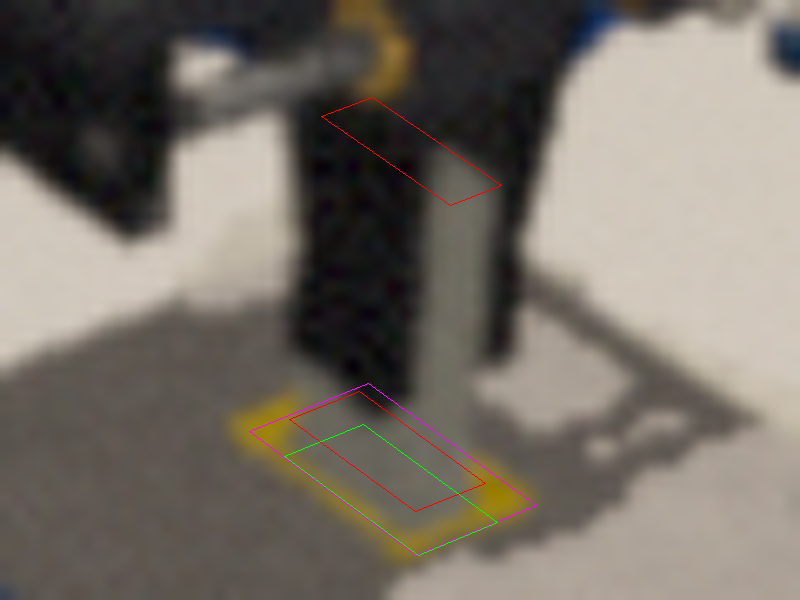

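The scene crop shows the bolt in the window, but its visible tail top (y≈150) is above the predicted (185–205), so it may sit several mm higher in the hand than assumed. I'll check this with an enhanced before/after crop that includes the fingertip markers.

```bash
python3 - <<'E'
from station import env
from h import *
s=env.state(); q=s["tool_rot"]; M=R.from_quat([q[1],q[2],q[3],q[0]]).as_matrix(); gp=s["ee_pos"]+M[:,0]*.051
yaw=np.arctan2(M[1,2],M[0,2]); d=env.get_image("scene"); np.savez("scene2.npz",**d)
o=[]
for fr,g,(x,y) in((np.load("scene1.npz")["frame"],(.5732,-.084,.2053),(390,225)),(d["frame"],gp,(385,250))):
    w,h,S=40,60,10; P=[g[0],g[1],yaw,g[2]]
    im=cv2.resize(fr[y:y+h,x:x+w,::-1],(400,600),interpolation=cv2.INTER_LANCZOS4)
    im=np.clip((im/255.)**.5*255,0,255).astype(np.uint8)
    def dots(L,c):
        for u in ((proj("scene",pose(P,L))-(x,y)+.5)*S).astype(int): cv2.circle(im,u.tolist(),3,c,-1)
    dots([(-.005,-.015,.0185),(.005,-.015,.0185)],(0,0,255))     # tail top, -y end
    dots([(-.007,-.015,-.0365),(.007,-.015,-.0365)],(0,255,0))   # shoulder
    dots([(-.007,-.015,-.0815),(.007,-.015,-.0815),(-.007,.015,-.0815)],(255,0,255)) # foot
    dots([(-.02,-.0095,-.019),(-.02,.0095,-.019),(.02,-.0095,-.019),(-.005,-.0095,-.019)],(255,255,0)) # tips
    for k in range(0,h,5): cv2.putText(im,str(y+k),(0,k*S+4),0,.35,(0,0,255),1)
    for k in range(0,w,5): cv2.putText(im,str(x+k),(k*S,9),0,.35,(0,0,255),1)
    o.append(im)
cv2.imwrite("pics/c1.png",np.hstack(o))
E
```

```text
(no output)
```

View pics/c1.png

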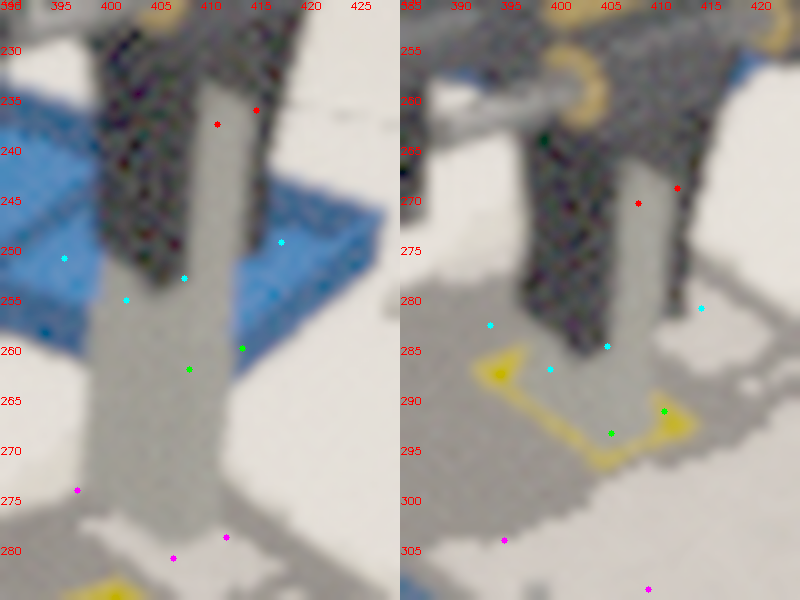

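The visible top edge is the far edge of the bolt's top face. That matches the prediction (91 against 88 px in the crop), and the fingertip marker (184,278) also matches. The height in the hand is therefore as assumed and the shoulder is at about 95.5 mm. I'll lower the last 1.5 mm and check.

Request:
{"name": "drive_tool", "arguments": {
  "increments": [
    {"dr":[0,0,0],"slide":[1,0,0.3],"hand":0},
    {"dr":[0,0,0],"slide":[1.5,0,0.3],"hand":0},
    {"dr":[0,0,0],"slide":[1.5,0,0.3],"hand":0},
    {"dr":[0,0,0],"slide":[1.5,0,0.3],"hand":0}
  ]
}}

```text
t: 16.02
ee_pos: [0.5704, -0.086, 0.1818]
tool_rot: [0.702, 0.082, 0.702, -0.082]
wrist_force: [-0.3, -0.4, -2.6]
finger_gap: 0.112
```

```bash
python3 go.py; python3 - <<'E'
from station import env
from h import *
a=D["scene"]["frame"].astype(int); b=env.get_image("scene")["frame"].astype(int)
a2=D["top"]["frame"].astype(int); b2=env.get_image("top")["frame"].astype(int)
for n,A,B,(x,y,w,h) in(("brass",a,b,(255,228,20,30)),("padlock",a,b,(340,252,28,22)),("loupe",a,b,(342,228,18,18)),("padlock top",a2,b2,(296,174,30,32)),("loupe top",a2,b2,(273,154,18,18)),("cyl top",a2,b2,(195,303,34,28)),("brass top",a2,b2,(243,243,20,12))):
    print(n,np.abs(A-B)[y:y+h,x:x+w].mean().round(2))
o=[cv2.resize(b[y:y+h,x:x+w,::-1].astype(np.uint8),(400,400),interpolation=cv2.INTER_CUBIC) for x,y,w,h in((380,255,50,50),(230,220,130,130))]
cv2.imwrite("pics/f.png",np.hstack(o))
E
```

```text
t 16.025 grasp [ 0.5704 -0.0861  0.1308] yaw -13.336186395301983 down [ 0.     -0.0001 -1.    ] F [-0.2985 -0.4019 -2.5542] T [-0.1272  0.0956  0.0075] gap 0.11161597267591955 j [-0.2864  0.2103  1.7549 -0.0001  1.1763 -0.0536]
brass 12.84
padlock 24.1
loupe 11.21
padlock top 13.57
loupe top 10.54
cyl top 13.46
brass top 10.94
```

View pics/f.png

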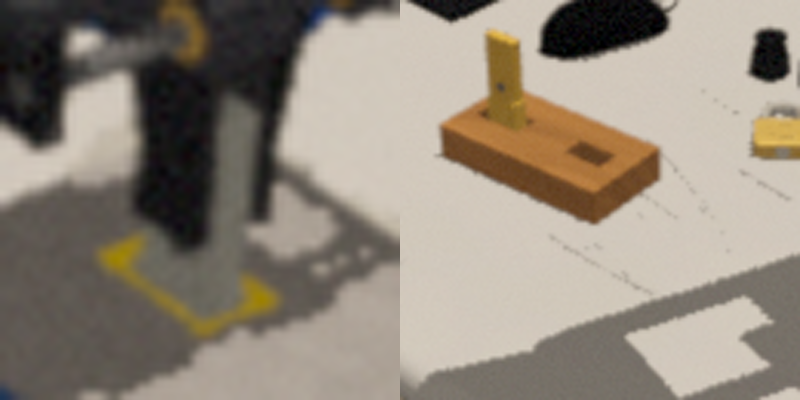

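The bolt stands centred in the yellow collar (crop (190,290)). The brass bolt still stands in its pocket, and the padlock and loupe look to be where they were. There is no side force and the weight is about 2.5 N. Handing in.

```bash
python3 -c "
from station import env
print(env.close_job())"
```

```text
the job is handed in; nothing more can be done
None
```

I reset the knob, then lowered the steel bolt through the guard window, and handed the job in at about 16 s of the 54 s allowed. The arm is still holding the bolt upright there.

- **Knob:** I turned it about 60° anticlockwise until it stopped. The torque rose to 0.7 N m, against 0.04 N m of friction. Afterwards the picture showed the white line pointing at the red mark.
- **Bolt:** It went in without contact: side force stayed at 1 N or less, and the wrist carried only the bolt's own weight (about 2.5 N). The tool hangs vertical to within measurement. The shoulder is at about 94 mm by arm reading, and the foot is about 25 mm above the floor of the coil space.
- **Less certain:**
  - The shoulder edge was too blurred to see in the picture, so its height comes from the arm reading and the pocket depth. Matching the bolt's top edge agreed with this to about 1 mm, but the foot edge looked about 3 mm higher, which I put down to blur.
  - Camera and arm positions disagreed by about 3 mm in y. I allowed for that using the knob axis felt in the grip.
- **Other objects:** In the last picture the brass bolt stands in its pocket, and the padlock and loupe look to be in place. The picture-difference check was inconclusive: its readings of 10–14 looked like noise, and 24 at the padlock is probably the arm's shadow. The cylinder was only covered by that check; the arm never went down near it.

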